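# Pump the clamp shut on a glued trivet and keep it pressed

### The job

Fit the loose pump handle fully down onto the square spindle of the clamp, then swing it back and forth to pump the rubber foot forward until it meets the freshly glued trivet. Press the trivet gently against the fixed jaw, with the foot's spring pushed in about 7 mm, never so hard that the spring goes nearly all the way in, and finish while still holding the handle there, because the pressure goes when the handle is let go. Move the foot and its rod only by pumping, and leave everything else on the counter undisturbed.

Things in the scene. Friction and masses are not known exactly. Their poses are not given: they have to be found in the camera images.
- clamp: pump clamp fixed to the counter: grey housing 90 x 84 mm, top at 72 mm, on a wooden base 12 mm thick, 100 wide, from 60 mm behind to 195 mm ahead of the spindle. Origin: on the counter under the spindle axis. x: closing direction, in which the toothed rod (axis 42 mm up) moves through the housing, carrying the foot to the anvil; its tail sticks out at most 150 mm behind the spindle axis.
- spindle_seat (a point): centre of the round collar (48 mm across, 76 mm above the counter) on which the hub rests when fully down. The steel spindle rises from it: 20 mm square for 24 mm, then stepping in to 17.5 and 14.5 mm over 6 mm more. x, y axes parallel to the square's sides (and to the clamp's x, y at rest). The handle may be fitted in any of the four quarter turns; all work.
- spindle (a joint): angle of the spindle, 0 at rest, growing counter-clockwise from above to a stop at 0.6 rad. A light spring (0.08 N m at rest, 0.1 N m/rad) turns it back. Turning forward drives the rod 25 mm per rad through a pawl; turning back leaves the rod where it is. Teeth every 6 mm: up to 6 mm of the next stroke, and the handle's play of about 0.1 rad, may be lost before the rod moves.
- rod (a joint): advance of the toothed rod towards the anvil in m, 0 to 0.075; starts at 0 to 0.018. Pumping moves it forward. It rubs with about 3 N, so alone it keeps the foot pressed with at most 3 N.
- tail: steel button 26 mm across on the rear end of the rod, 10 mm long; origin at its front face on the rod axis. Not to be pushed.
- plunger (a joint): how far the sprung foot is pushed back towards the rod, in m: 0 free, 0.018 fully in; spring 1.5 N per mm (7 mm = 10 N).
- foot: black rubber foot 12 x 50 x 44 mm on the front of the rod, on a steel plunger; origin: centre of its front face, which lies 94 mm + rod advance - plunger travel ahead of the spindle axis. Not to be touched by the robot.
- anvil: fixed upright jaw, 22 x 84 x 60 mm, at the front end of the clamp; its inner face is 173 mm ahead of the spindle axis (clamp x).
- trivet: freshly glued trivet, standing on edge on the clamp's base within 4 mm of the anvil: white ceramic tile (12 mm) on a wooden back (18 mm); 30 x 80 x 64 mm, 0.25 kg, loose. Origin: centre of its underside; x goes through its thickness; the tile face, towards the foot, is 15 mm behind the origin.
- handle: loose pump handle on the counter, 0.35 kg: steel hub 40 x 40 x 36 mm with a through square bore 21.6 mm wide (2 mm lead-in below), sides parallel to the hub's; a flat steel arm (16 mm wide, 17 to 27 mm above the underside) leaves the hub along +x and ends in an upright wooden knob. Mass centre under 20 mm from the bore axis. Origin: bore axis, at the underside; z up.
- handle_knob (a point): middle of the wooden knob: 110 mm along +x from the bore axis and 50 mm above the hub's underside; knob 22 mm across, from 27 to 70 mm above the underside. With the handle seated its top is 146 mm above the counter.
- jar: empty green glass screw-top jar, 84 mm across, 130 mm high, stands beyond the clamp; origin at its underside; bystander
- mortar: grey stone mortar, 124 mm across, 60 mm high, beyond the clamp; origin at its underside; bystander
- cup: terracotta mug, 76 mm across, 85 mm high; origin at its underside; bystander
- spoon: wooden spoon 180 mm long lying on the counter between the robot and the clamp; bystander
- salt: small white ceramic salt pot, 44 mm across, 75 mm high; origin at its underside; bystander
- bowl0: one of three ceramic salsa bowls, 84 mm across, 40 mm high, standing on the wooden turntable; origin at its underside; bystander
- bowl1: one of three ceramic salsa bowls, 84 mm across, 40 mm high, standing on the wooden turntable; origin at its underside; bystander
- bowl2: one of three ceramic salsa bowls, 84 mm across, 40 mm high, standing on the wooden turntable; origin at its underside; bystander
Mind the look-alikes: they are no part of the job. Of the things that look like the handle, the largest one is meant.

How it is judged:
On the way, in this order (a step that is already met when the one before it is completed fails the run):
1. the handle is seated fully down on the square spindle (horizontal distance between handle and spindle_seat below 0.004 m and z of handle in the frame of spindle_seat between -0.003 and 0.003 m and angle between handle's own z axis and vertical below 0.08 rad), for 0.2 s.
2. the pumped foot touches the trivet (contact force between foot and trivet above 0.8 N), for 0.05 s.
At the end, for the whole second after the job is handed in: Handle seated on the spindle (4 mm sideways, 3 mm in height, upright), fingers still pressing on it over 1 N; foot spring in 3.5 to 10.5 mm (foot on trivet 4 to 18 N); trivet upright, at rest, pressed over 3 N on the anvil, not touched by the robot (all of step 1 and value of joint plunger between 0.0035 and 0.0105 m and contact force between foot and trivet between 4 and 18 N and contact force between trivet and anvil above 3 N and contact force between the fingers and handle above 1 N and linear speed of trivet below 0.02 m/s and contact force between each of the arm, the fingers and trivet below 0.5 N and angle between trivet's own z axis and vertical below 0.1 rad); the arm keeps its last pose, push and grip.
It fails at once if the trivet is crushed: foot pressing with more than 23 N (spring about 15 mm in) (contact force between foot and trivet above 23 N).
It fails at once if the robot pushes the foot or the rod's tail with more than 2 N (contact force between any of the arm, the fingers and foot above 2 N or contact force between any of the arm, the fingers and tail above 2 N).
It fails at once if a bystander is moved more than 30 mm (distance of any of jar, mortar, cup, spoon, salt, bowl0, bowl1, bowl2 from where it was at the start of the episode above 0.03 m).
It also fails if it takes over 72 s, if anything falls off the work surface, if the arm or the gripper's body presses on something with over 40 N, if the wrist force passes 120 N, or if a joint passes its speed limit or range.

### The arm

A 7-joint arm with a two-finger parallel gripper is mounted at the origin on the work surface. World frame = base frame: x ahead of the robot, y to its left, z up, the work surface at z = 0. Lengths are in m, angles in rad, forces in N, time in s.
With the tool pointing down it reaches from about 0.35 to 0.9 m from the base axis. Payload 8.1 kg.
Tool frame: the origin (TCP) lies at the centre of the arm's flange, where the gripper is bolted on; the fingertips stand 178 mm ahead of it and the grasp point (between the pads) lies 159 mm ahead of it; z points along the fingers, y is the line along which they close (so a half turn about z gives the same grasp; the last joint's range is limited). The gripper opens to 92 mm and grips with 3 to 60 N. Pads are 19 mm wide; open, the fingers measure 130 mm over their backs; the gripper's body (75 mm by 190 mm) begins 47 mm behind the grasp point.
Start: joints at [1.095, 0.434, 0.025, 1.573, -0.012, 1.134, -0.075], TCP at [0.228, -0.582, 0.405] pointing down, gripper open.
Joint ranges: [-2.62, 2.62], [-0.44, 2.09], [-1.27, 1.32], [0.08, 2.57], [-1.32, 4.46], [0.12, 2], [-2.74, 2.74]. Speed limits (rad/s): [2.22, 2.22, 3.01, 3.01, 3.14, 3.14, 3.14].

### API

Orientations are given as a rotation vector (axis times angle).
In Python, from cell import arm gives the robot as it stands. The module is installed in compiled form; this text tells all that it offers.
- The arm moves only by the shell command python3 -m inch 'ROWS' [FORCE]. ROWS is text: rows parted by semicolons, each of 5 numbers parted by spaces: the shift along the tool's x, y, z in m, then the turn about the tool's z in rad, then the finger opening in m, from 0 to 0.0918. In form: x y z roll fingers; .... A call has 1 to 5 rows; each row is the pose to reach, as a shift and turn from the pose commanded when the call began, along the tool's axes at that moment; what a row does not reach only later rows make up. A row lasts 1/10 s, in which the tool goes at most 50 mm and 8.59 degrees, less where a joint would pass 70% of its speed; a pose out of reach is approached as far as the arm can. A call with a gripper value outside its range is refused whole. The fingers move at their own pace and stop on an object; FORCE is the grip in N (left out, the last holds). Time passes only in rows, so rows that repeat a pose let the fingers close. It gives the time, the measured TCP pose, the force, the opening and the grip force at its end, in the units of the state.
- arm.observe(): the state, without advancing time (a new reading comes with each control period).
- arm.get_image(name): name is "scene" or "side" or "wrist"; returns the picture (400x640x3 uint8, red, green, blue); there is no depth.
- arm.get_calibration(name): a dict with "intrinsics" (3x3 intrinsics, pixels), "pose" (4x4, takes a point from camera to world coordinates). Camera axes: x right, y up, looking along -z (the intrinsics and any distortion apply to the point x, -y, -z); pixel columns grow to the right and rows downward; lengths in m; the calibration is good to about 2 mm. A picture is of the moment at which its call begins: read the wrist's pose just before it. get_calibration takes no time and is no camera call; for the wrist camera it gives the pose at the moment of the call.
- arm.sign_off(): hands the job in; it is judged then, once.
Trained networks look in the newest picture that a camera, given by its name, has taken for a name from the list of things; names that differ only in an ending like _2 or _b are one class to them, and where a whole thing is asked for, a point or a joint stands for the part that bears it (a point fixed in the world has none). Each returns a list of dicts, best first, with "conf" (0 to 1); they miss things now and then, are a little off and sometimes report something else, mostly with a low value. They report only what shows in the picture. A call takes as long as a camera call. They do not tell look-alikes from the thing itself.
- arm.look_for(camera, query): "point" ([row, column] in pixels, amid what is visible of it).
- arm.silhouettes(camera, query): "region" (400x640 bool, what is visible of it) and "point" ([row, column] in pixels, amid what is visible of it).
- arm.place_of(camera, query): "point" ([row, column] in pixels: a listed point, or the origin of a listed thing).
The state is a dict: "clock": time; "joints": joint angles; "dq": joint speeds; "joint_efforts": joint torques, N m; "position": TCP position; "ee_rot": TCP orientation; "force": force on the tool from outside, world axes, zero at the start; "ft_torque": the same for the moment, N m; "width": opening from 0.0 (shut) to 1.0 (fully open); "gripper_force": force on a finger pad.
Only numpy, scipy, OpenCV 4.12 (cv2) and the standard library are available. Lean on these libraries where they do the work, as an engineer would, in place of code of your own. Each camera call takes 0.05 s, during which the arm holds its last target. There are 200 camera calls.

## Working session

There is one attempt and no reset: what is moved stays moved. The work goes in short steps, Python scripts to look and compute and a shell command to move; the robot and the scene stay as the last step left them, time stands still between calls to the robot, and variables do not carry over. Pictures are saved under pics/ and viewed, at most 10 in all, crops included, and the job is handed in when it is done.

```bash
mkdir -p pics; cat > h.py <<'E'
import numpy as np, cv2
from cell import arm
def save(cam,n):
    im=arm.get_image(cam); cv2.imwrite('pics/'+n,im[:,:,::-1]); return im
def ray(cam,p):
    c=arm.get_calibration(cam);K=np.array(c['intrinsics']);T=np.array(c['pose'])
    r,cc=p;d=np.linalg.inv(K)@[cc,r,1.];d=T[:3,:3]@np.array([d[0],-d[1],-d[2]]);return T[:3,3],d
def atz(cam,p,z):
    o,d=ray(cam,p);return o+d*(z-o[2])/d[2]
def tri(a):
    A=np.zeros((3,3));b=np.zeros(3)
    for cam,p in a:
        o,d=ray(cam,p);d=d/np.linalg.norm(d);M=np.eye(3)-np.outer(d,d);A+=M;b+=M@o
    return np.linalg.solve(A,b)
E
python3 - <<'E'
from h import *
np.set_printoptions(precision=4,suppress=True)
s=arm.observe();print(s)
for c in('scene','side','wrist'):
    im=save(c,c+'0.png');k=arm.get_calibration(c);print(c,np.array(k['pose']),k['intrinsics'],[x for x in k])
a=cv2.imread('pics/scene0.png');b=cv2.imread('pics/side0.png')
for c in('scene','side'):
    for q in('handle','handle_knob','spindle_seat','clamp','anvil','foot','tail','trivet'):
        print(c,q,[(np.round(x['point'],1),round(x['conf'],2)) for x in arm.place_of(c,q)])
E
```

```text
{'clock': 0.0, 'joints': array([ 1.0954,  0.4352,  0.025 ,  1.5741, -0.0116,  1.134 , -0.0751]), 'dq': array([ 0.0008,  0.0002, -0.0004, -0.0014,  0.0003, -0.0011, -0.0002]), 'joint_efforts': array([ -0.0017, -66.7855,   0.9841, -31.4468,  -0.0604,   0.043 ,
         0.0002]), 'position': array([ 0.2275, -0.5819,  0.404 ]), 'ee_rot': array([-3.0858, -0.5817,  0.0007]), 'force': array([-0.4863,  0.606 ,  0.851 ]), 'ft_torque': array([-0.0375,  0.0076,  0.003 ]), 'gripper_force': 0.0, 'width': 0.99961812580711}
scene [[ 0.6186 -0.503   0.6036  1.3349]
 [ 0.7857  0.3948 -0.4762 -0.5799]
 [ 0.0012  0.7689  0.6394  0.9125]
 [ 0.      0.      0.      1.    ]] [[384.1067   0.     320.1337]
 [  0.     384.1067 202.612 ]
 [  0.       0.       1.    ]] ['intrinsics', 'pose']
side [[-0.8803  0.2605 -0.3964  0.0387]
 [-0.4743 -0.495   0.728   0.9585]
 [-0.0066  0.8289  0.5593  0.7975]
 [ 0.      0.      0.      1.    ]] [[388.9528   0.     322.8628]
 [  0.     388.9528 201.7949]
 [  0.       0.       1.    ]] ['intrinsics', 'pose']
wrist [[ 0.3642  0.9027  0.229   0.2887]
 [-0.9313  0.3537  0.08
[... 621 characters left out ...]
 0.42), (array([198.5, 365.8]), 0.34)]
scene tail [(array([211.8, 281.7]), 0.38)]
scene trivet [(array([199.6, 359.7]), 0.84), (array([210.7, 282.8]), 0.49)]
side handle [(array([183.1, 345.7]), 0.68), (array([199.7, 383.6]), 0.64), (array([177.8, 384. ]), 0.48)]
side handle_knob [(array([152.1, 376.9]), 0.7), (array([179.7, 386.9]), 0.58), (array([174.4, 365.3]), 0.57), (array([238. , 375.7]), 0.31)]
side spindle_seat [(array([212. , 331.5]), 0.61)]
side clamp [(array([231.9, 326.7]), 0.96)]
side anvil [(array([257.1, 281.8]), 0.7)]
side foot [(array([344. , 269.7]), 0.67), (array([234. , 304.2]), 0.43)]
side tail []
side trivet [(array([250.8, 289.9]), 0.53), (array([233.9, 302.8]), 0.36)]
```

View pics/scene0.png

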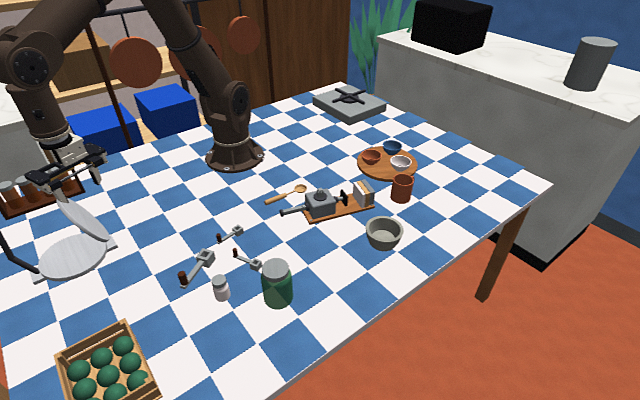

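View pics/side0.png

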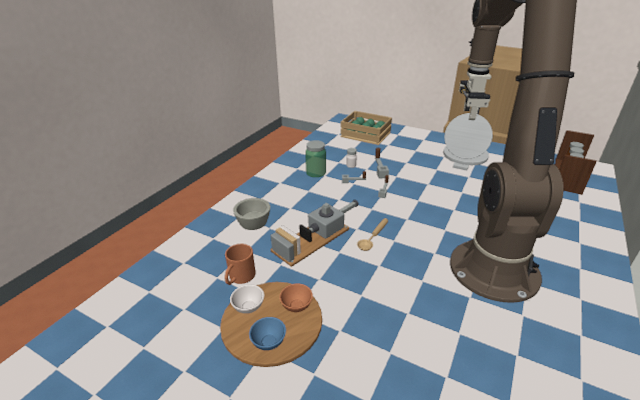

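The scene view shows three handles. The largest has its hub near (258,205) and its knob near (278,181). The clamp is at (205,322), with the anvil to its right. In the side view the large handle is near (172,382) with its knob at (152,377), and the clamp is near (222,325).

```bash
python3 - <<'E'
from h import *
np.set_printoptions(precision=4,suppress=True)
S,D='scene','side'
for c in (S,D):
    arm.get_image(c)
P=[('hub',(259.6,205.2),(177.8,384),0),('knob',(275.9,179.2),(152.1,376.9),.05),('seat',(197,322.5),(212,331.5),.076),('clamp',(210.1,322.5),(231.9,326.7),0)]
for n,a,b,z in P: print(n,tri([(S,a),(D,b)]),atz(S,a,z),atz(D,b,z))
print('tail',atz(S,(211.8,281.7),.042))
print('anv',atz(S,(199.8,364.2),.03),atz(D,(257.1,281.8),.03))
print('others',[atz(S,p,0) for p in((235,238.8),(268.3,256.2))])
for q in('salt','jar','spoon','mortar'):
  for c in(S,D): print(q,[atz(c,x['point'],0) for x in arm.place_of(c,q)[:1]])
E
```

```text
hub [ 0.4694 -0.3569 -0.0044] [ 0.4706 -0.359   0.    ] [ 0.468  -0.3463  0.    ]
knob [ 0.5401 -0.4542  0.0538] [ 0.5294 -0.4564  0.05  ] [ 0.5445 -0.4518  0.05  ]
seat [0.5087 0.0659 0.0721] [0.5264 0.0683 0.076 ] [0.4981 0.0578 0.076 ]
clamp [0.5101 0.0766 0.0022] [0.5122 0.0801 0.    ] [0.5088 0.0704 0.    ]
tail [ 0.4703 -0.0664  0.042 ]
anv [0.588  0.2129 0.03  ] [0.5519 0.2692 0.03  ]
others [array([ 0.4384, -0.2217,  0.    ]), array([ 0.6006, -0.251 ,  0.    ])]
salt [array([ 0.6309, -0.3773,  0.    ])]
salt [array([ 0.6262, -0.3904,  0.    ])]
jar [array([ 0.7346, -0.2538,  0.    ])]
jar [array([ 0.7397, -0.2713,  0.    ])]
spoon [array([0.3659, 0.0241, 0.    ])]
spoon [array([0.557 , 0.1182, 0.    ])]
mortar [array([0.7509, 0.1335, 0.    ])]
mortar [array([0.7609, 0.1378, 0.    ])]
```

View pics/wrist0.png

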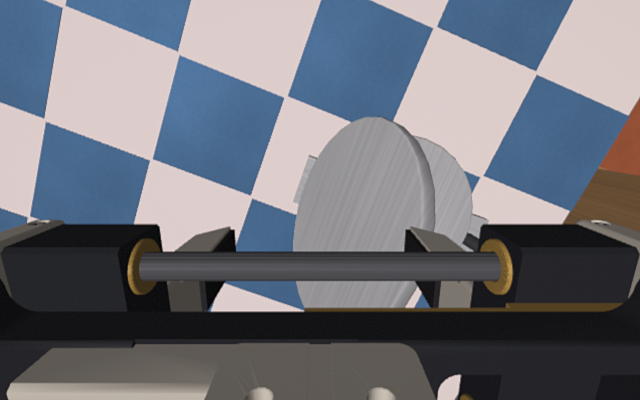

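The wrist view shows a round plate right ahead of the gripper, at about (210,370). I'll rise before crossing it.

```bash
python3 - <<'E'
from h import *
print(tri([('scene',(203,60)),('side',(113,470))]),tri([('scene',(240,105)),('side',(150,445))]))
E
python3 -m inch '0 0 -0.05 0 0.0918; 0 0 -0.1 0 0.0918; 0 0 -0.15 0 0.0918; 0.04 -0.02 -0.15 -0.14 0.0918; 0.08 -0.04 -0.15 -0.28 0.0918'
cat > go.py <<'E'
# go.py x y z yaw_deg : remaining shift from present tool to target
import sys; from h import *
from scipy.spatial.transform import Rotation as R
s=arm.observe();x,y,z,w=map(float,sys.argv[1:5]);M=R.from_rotvec(s['ee_rot']).as_matrix()
yaw=np.degrees(np.arctan2(M[1,0],M[0,0]))
print('pos',np.round(s['position'],4),'yaw',round(yaw,2),'tilt',np.round(M[:,2],3),'j',np.round(s['joints'],2),'F',np.round(s['force'],1),'T',np.round(s['ft_torque'],3),'grip',s['gripper_force'],s['width']*.0918,s['clock'])
print('shift',np.round(M.T@(np.array([x,y,z])-s['position']),4),'roll',round(-np.radians((w-yaw+180)%360-180),3))
E
python3 go.py 0.469 -0.355 0.42 126
```

```text
[ 0.22975595 -0.63993149  0.216395  ] [ 0.28547604 -0.57889131  0.06998071]
clock: 1.95
position: [0.2873, -0.5157, 0.5566]
ee_rot: [2.971, 1.009, 0.001]
force: [1.2, 0.5, -0.8]
width: 1.001
gripper_force: 0.0
pos [ 0.2873 -0.5157  0.5566] yaw 37.52 tilt [ 0.002 -0.004 -1.   ] j [ 1.01  0.3  -0.05  1.4   0.01  1.44  0.04] F [ 1.2  0.5 -0.8] T [-0.013 -0.081 -0.066] grip 0.0 0.09191448670760095 1.95
shift [ 0.2421 -0.0173  0.1364] roll -1.544
```

```bash
python3 -m inch '0.048 -0.0034 0.027 -0.14 0.0918; 0.096 -0.0068 0.054 -0.29 0.0918; 0.144 -0.01 0.081 -0.44 0.0918; 0.192 -0.0135 0.108 -0.59 0.0918; 0.242 -0.0173 0.136 -0.74 0.0918' >/dev/null
python3 -m inch '0 0 0 -0.14 0.0918; 0 0 0 -0.29 0.0918; 0 0 0 -0.44 0.0918; 0 0 0 -0.59 0.0918; 0 0 0 -0.74 0.0918'>/dev/null
python3 go.py 0.469 -0.355 0.42 126
python3 - <<'E'
from h import *
np.set_printoptions(precision=4,suppress=True)
save('wrist','w1.png')
for q,z in(('handle',0),('handle_knob',.05)):
    for x in arm.place_of('wrist',q): print(q,np.round(x['point'],1),round(x['conf'],2),atz('wrist',x['point'],z))
for i,x in enumerate(arm.silhouettes('wrist','handle')): print(i,x['point'],x['conf'],x['region'].sum())
E
```

```text
pos [ 0.451  -0.3713  0.4325] yaw 122.55 tilt [-0. -0. -1.] j [ 0.9   0.39 -0.42  1.61  0.17  1.18  1.01] F [-0.7 -0.4  0.3] T [ 0.026 -0.109 -0.016] grip 0.0 0.0915335545544795 2.95
shift [0.0041 0.024  0.0125] roll -0.06
handle [176.6 344.8] 0.89 [ 0.4829 -0.3592  0.    ]
handle [ 57.9 371.3] 0.85 [ 0.4291 -0.2188  0.    ]
handle [156.5 463.5] 0.8 [ 0.6007 -0.2529  0.    ]
handle_knob [113.4 348.9] 0.96 [ 0.4395 -0.2916  0.05  ]
handle_knob [266.9 345.1] 0.92 [ 0.5387 -0.4514  0.05  ]
handle_knob [148. 414.] 0.64 [ 0.5244 -0.2839  0.05  ]
0 [66.6, 363.8] 0.91 1258
1 [190.3, 342.4] 0.9 1717
2 [153.3, 455.7] 0.79 1067
```

View pics/w1.png

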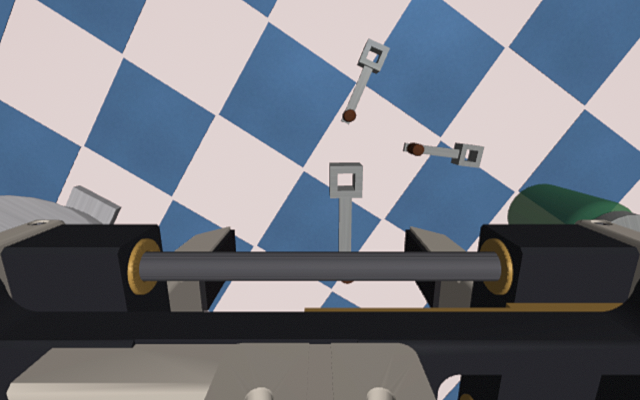

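The largest handle's hub is at (181,345), and its arm runs straight down the image to the knob at about (270,346). The two smaller look-alikes are at (55,373) and (155,467). Next I'll refine its position from contours.

```bash
python3 - <<'E'
from h import *
np.set_printoptions(precision=4,suppress=True)
im=arm.get_image('wrist')
S=[x for x in arm.silhouettes('wrist','handle') if abs(x['point'][1]-342)<12 and x['point'][0]>150][0]
m=S['region'].astype(np.uint8)
# arm: rows 205-240 edges
pts=[]
for r in range(206,244,3):
    c=np.where(m[r])[0]
    if len(c): pts.append(atz('wrist',(r,c.mean()),.027))
pts=np.array(pts);print(len(pts));d=np.linalg.svd(pts[:,:2]-pts[:,:2].mean(0))[2][0]
print('arm yaw',np.degrees(np.arctan2(d[1],d[0])),'mid',pts.mean(0))
for r in range(160,204,2):
    c=np.where(m[r])[0]; print(r,(c.min(),c.max()) if len(c) else None,end=' ')
g=cv2.cvtColor(im,cv2.COLOR_RGB2GRAY)
print();print(g[162:202:2,326:368:2])
for p in((180,345.5),(176.6,344.8)): print(atz('wrist',p,.036),atz('wrist',p,0))
E
```

```text
13
arm yaw -56.87255430858527 mid [ 0.5132 -0.409   0.027 ]
160 None 162 (np.int64(329), np.int64(358)) 164 (np.int64(328), np.int64(361)) 166 (np.int64(328), np.int64(362)) 168 (np.int64(328), np.int64(362)) 170 (np.int64(328), np.int64(363)) 172 (np.int64(328), np.int64(363)) 174 (np.int64(328), np.int64(363)) 176 (np.int64(328), np.int64(363)) 178 (np.int64(328), np.int64(362)) 180 (np.int64(328), np.int64(362)) 182 (np.int64(328), np.int64(362)) 184 (np.int64(328), np.int64(362)) 186 (np.int64(328), np.int64(362)) 188 (np.int64(329), np.int64(362)) 190 (np.int64(329), np.int64(362)) 192 (np.int64(329), np.int64(362)) 194 (np.int64(329), np.int64(362)) 196 (np.int64(329), np.int64(361)) 198 (np.int64(331), np.int64(352)) 200 (np.int64(339), np.int64(351)) 202 (np.int64(339), np.int64(351)) 
[[215 218 151 153 154 153 153 153 133 133 134 134 134 134 120 116 116 176
  219 215 215]
 [216 221  83  81  82  83  84  83  83  84  84  83  85  85  86  85  85  83
  186 216 215]
 [215 221 117 131 131 131 132 131 130 135 134 134 134 133 133 133 138 135
  138 218 215]
 [215 221 131 143 142 142 14
[... 889 characters left out ...]
96  86  87  87  86  88  87  87  68 137 140 138
  165 218 215]
 [102 101 111 140 139 140 112 107 109 118 118 118 118 119 119 141 144 141
  176 216 215]
 [102 101 113 140 140 140 140 140 139 140 141 140 141 141 140 141 139 137
  173 217 215]
 [103 101 102 140 139 138 138 138 138 138 137 137 137 137 137 136 136 135
  172 217 215]
 [103 102 106 141 140 140 140 141 140 140 141 142 140 142 140 140 140 138
  174 216 215]
 [103 104 111 116 115 115 113 134 143 140 140 140 135 198 212 213 212 211
  216 216 216]
 [104 104 103 103 103 104 101 136 143 139 141 143 135 194 220 217 216 215
  215 215 216]]
[ 0.4803 -0.3587  0.036 ] [ 0.4864 -0.3627  0.    ]
[ 0.4773 -0.3556  0.036 ] [ 0.4831 -0.3594  0.    ]
```

```bash
python3 go.py 0.481 -0.3595 0.185 123
```

```text
pos [ 0.4509 -0.3713  0.4325] yaw 121.99 tilt [-0. -0. -1.] j [ 0.9   0.38 -0.42  1.61  0.17  1.18  1.  ] F [-0.8  0.1  0. ] T [ 0.036 -0.157  0.017] grip 0.0 0.09182205514215638 3.25
shift [-0.0059  0.0318  0.2475] roll -0.018
```

```bash
python3 -m inch '-0.006 0.032 0.02 -0.015 0.062; -0.006 0.032 0.065 -0.015 0.062; -0.006 0.032 0.11 -0.015 0.062; -0.006 0.032 0.15 -0.015 0.062; -0.006 0.032 0.15 -0.015 0.062'
python3 - <<'E'
from h import *
save('wrist','w2.png')
E
python3 go.py 0.481 -0.3595 0.185 123
```

```text
clock: 3.75
position: [0.4793, -0.3584, 0.2775]
ee_rot: [-1.496, -2.752, -0.001]
force: [-1.0, -0.4, -0.6]
width: 0.679
gripper_force: 0.0
pos [ 0.4805 -0.3589  0.2808] yaw 122.97 tilt [-0.004  0.003 -1.   ] j [ 0.82  0.56 -0.39  1.75  0.26  0.9   0.89] F [-0.3 -0.3  0.9] T [ 0.034 -0.155  0.056] grip 0.0 0.062012473299556566 3.8
shift [-0.0012  0.0003  0.0958] roll -0.0
```

View pics/w2.png

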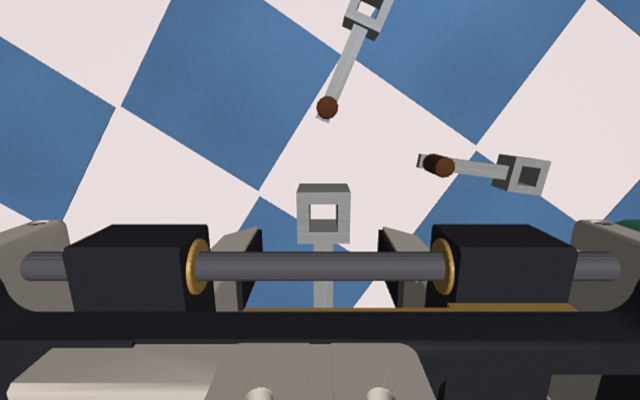

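The hub is centred between the fingers: top face about (218,323), sides vertical. Measuring it and then descending.

```bash
python3 - <<'E'
from h import *
print(atz('wrist',(217.5,323.5),.036),atz('wrist',(210,323.5),.036))
E
python3 -m inch '-0.001 0 0.04 0 0.062; -0.001 0 0.08 0 0.062; -0.001 0 0.096 0 0.062; -0.001 0 0.096 0 0.062'
python3 go.py 0.481 -0.3595 0.185 123
```

```text
[ 0.48475866 -0.36151292  0.036     ] [ 0.4815396  -0.35658373  0.036     ]
clock: 4.2
position: [0.4819, -0.3602, 0.1864]
ee_rot: [-1.498, -2.76, 0.0]
force: [-1.0, -0.4, 0.8]
width: 0.674
gripper_force: 0.0
pos [ 0.4819 -0.3602  0.1864] yaw 123.02 tilt [-0.001  0.001 -1.   ] j [ 0.79  0.68 -0.35  1.81  0.33  0.71  0.84] F [-1.  -0.4  0.8] T [ 0.024 -0.164  0.045] grip 0.0 0.06191775750985608 4.2
shift [ 0.0011 -0.0003  0.0014] roll 0.0
```

```bash
python3 -m inch '-0.001 0 0.001 0 0.03; -0.001 0 0.001 0 0.03; -0.001 0 0.001 0 0.03;-0.001 0 0.001 0 0.03; -0.001 0 0.001 0 0.03' 40
python3 -m inch '0 0 -0.03 0 0.03; 0 0 -0.07 0 0.03; 0 0 -0.115 0 0.03; 0 0 -0.16 0 0.03; 0 0 -0.16 0 0.03' 40
python3 - <<'E'
from h import *
im=save('wrist','w3.png')
for x in arm.place_of('wrist','handle')[:3]: print(x)
for x in arm.place_of('wrist','handle_knob')[:3]: print(x)
E
python3 go.py 0.505 0.065 0.34 70
```

```text
clock: 4.7
position: [0.4829, -0.3614, 0.187]
ee_rot: [1.497, 2.759, -0.001]
force: [-1.1, -0.3, 8.5]
width: 0.433
gripper_force: 40.0
clock: 5.2
position: [0.484, -0.3614, 0.3522]
ee_rot: [1.493, 2.752, -0.001]
force: [0.7, -0.6, -3.0]
width: 0.433
gripper_force: 40.0
{'point': [233.1, 319.7], 'conf': 0.74}
{'point': [27.4, 349.8], 'conf': 0.71}
{'point': [150.8, 465.2], 'conf': 0.61}
{'point': [99.8, 323.3], 'conf': 0.75}
{'point': [146.1, 405.2], 'conf': 0.59}
pos [ 0.4816 -0.3608  0.3447] yaw 123.05 tilt [-0.001  0.    -1.   ] j [ 0.84  0.49 -0.42  1.68  0.23  1.02  0.93] F [-0.9  1.2 -4.7] T [ 0.108 -0.113  0.039] grip 39.99934600666165 0.03973976366394145 5.35
shift [0.3442 0.2518 0.0048] roll 0.926
```

View pics/w3.png

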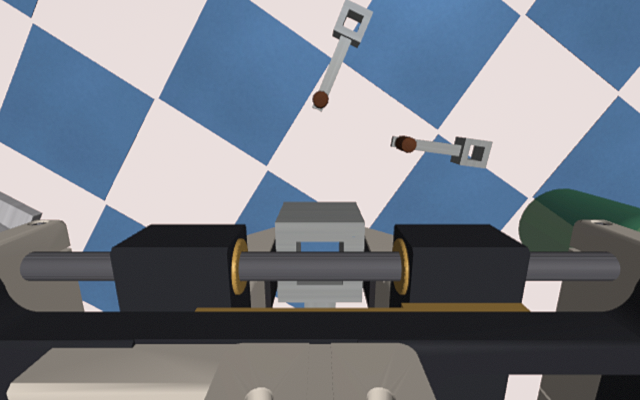

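The handle is held square in the fingers, with its top face spanning rows 222–302 and columns 276–363. Moving toward the clamp and stopping about 80 mm short, so the spindle stays in view.

```bash
python3 - <<'E'
from h import *
from scipy.spatial.transform import Rotation as R
s=arm.observe();M=R.from_rotvec(s['ee_rot']).as_matrix()
for p in((222,276),(222,363),(302,277),(302,362)):
    q=atz('wrist',p,s['position'][2]-.151); print(M.T@(q-s['position']))
E
python3 go.py 0.478 -0.01 0.40 70
python3 -m inch '0.045 0.01 -0.01 0.14 0.03; 0.09 0.03 -0.02 0.29 0.03; 0.13 0.05 -0.03 0.44 0.03; 0.17 0.08 -0.04 0.58 0.03; 0.21 0.11 -0.045 0.72 0.03' 40
python3 go.py 0.478 -0.01 0.40 70
```

```text
[ 0.02163667 -0.01965403  0.15104341]
[0.02163772 0.01880219 0.15100602]
[-0.01808702 -0.02053894  0.15099996]
[-0.01808284  0.01967232  0.15096087]
pos [ 0.4816 -0.3608  0.3447] yaw 123.05 tilt [-0.001  0.    -1.   ] j [ 0.84  0.49 -0.42  1.68  0.23  1.02  0.93] F [-0.9  1.2 -4.7] T [ 0.108 -0.113  0.039] grip 39.99934600666165 0.03973976366394145 5.35
shift [ 0.2961  0.1882 -0.0552] roll 0.926
clock: 5.85
position: [0.4588, -0.1278, 0.3889]
ee_rot: [-2.371, -2.058, 0.002]
force: [0.4, 0.4, -3.8]
width: 0.431
gripper_force: 40.0
pos [ 0.4588 -0.1278  0.3889] yaw 81.94 tilt [-0.003  0.001 -1.   ] j [ 0.48  0.24 -0.38  1.92  0.11  1.   -0.09] F [ 0.4  0.4 -3.8] T [ 0.031 -0.267 -0.042] grip 39.99217562377453 0.03960366259640884 5.85
shift [ 0.1193  0.0024 -0.0111] roll 0.208
```

```bash
python3 -m inch '0.035 0.001 -0.003 0.1 0.03; 0.075 0.002 -0.007 0.2 0.03; 0.11 0.0024 -0.011 0.208 0.03; 0.119 0.0024 -0.011 0.208 0.03; 0.119 0.0024 -0.011 0.208 0.03' 40
python3 go.py 0.478 -0.01 0.40 70
python3 - <<'E'
from h import *
im=save('wrist','w4.png')
for q,z in(('spindle_seat',.076),('clamp',0),('anvil',.042),('foot',.042),('tail',.042),('trivet',.012)):
    for x in arm.place_of('wrist',q)[:2]: print(q,np.round(x['point'],1),round(x['conf'],2),atz('wrist',x['point'],z))
E
```

```text
clock: 6.35
position: [0.4777, -0.0103, 0.3995]
ee_rot: [-2.562, -1.814, 0.003]
force: [-0.2, -0.8, -3.6]
width: 0.433
gripper_force: 40.0
pos [ 0.4777 -0.0103  0.3995] yaw 70.61 tilt [-0.003  0.001 -1.   ] j [ 0.26  0.24 -0.42  1.9   0.11  1.03 -0.54] F [-0.2 -0.8 -3.6] T [-0.036 -0.033  0.009] grip 39.999447483569384 0.03975592171512769 6.35
shift [ 0.0004  0.0001 -0.0005] roll 0.011
spindle_seat [ 99.6 334.3] 0.83 [0.51834799 0.06174693 0.076     ]
clamp [101.7 330.7] 0.56 [0.51863139 0.06398245 0.        ]
```

View pics/w4.png

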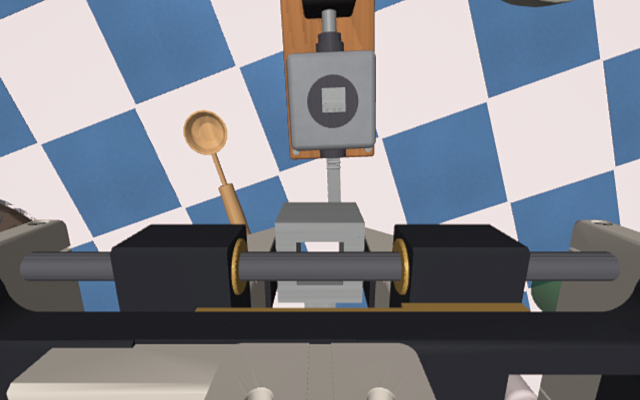

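The spindle and collar are at (100,334), the housing is nearly square to the image, and the spoon and tail are clear. Next I'll fit the collar and housing edges.

```bash
python3 - <<'E'
from h import *
im=cv2.imread('pics/w4.png')
cr=cv2.resize(im[40:165,275:390],None,fx=5,fy=4.8,interpolation=cv2.INTER_CUBIC);cv2.imwrite('pics/c4.png',cr)
g=cv2.cvtColor(im,cv2.COLOR_BGR2GRAY)
np.set_printoptions(linewidth=200)
print(g[66:136:4,300:372:3])
def rect(pts,z):
    q=np.array([atz('wrist',(p[1],p[0]),z)[:2] for p in pts]);r=cv2.minAreaRect((q*1e4).astype(np.float32));return np.array(r[0])/1e4,np.array(r[1])/1e4,r[2]
m=((g<95)).astype(np.uint8);m[:66]=0;m[140:]=0;m[:,:300]=0;m[:,368:]=0
cs=max(cv2.findContours(m,0,1)[0],key=cv2.contourArea).reshape(-1,2)
print('collar',rect(cs,.076), cs.min(0),cs.max(0))
q=np.array([atz('wrist',(p[1],p[0]),.076)[:2] for p in cs]);e=cv2.fitEllipse((q*1e4).astype(np.float32));print(e)
E
```

```text
[[152 154 152 151 152 152 150 148 148 147 150 149 149 148 148 147 149 148 149 149 146 147 144 145]
 [153 153 151 151 150 151 152 150 149 148 148 148 149 148 147 148 149 148 147 148 147 146 145 147]
 [151 152 151 152 149 151 151 152 152 135 121 118 119 147 150 148 148 148 149 149 147 147 145 145]
 [150 150 151 150 150 151 134  81  78  77  77  79  78  77  75 100 151 149 149 149 150 150 149 148]
 [152 151 150 151 154  92  77  76  78  74  77  78  78  79  77  77  77 125 150 148 148 150 149 149]
 [151 151 152 153  84  76  77  75  76  73  76  75  78  77  78  74  78  78 123 148 148 148 147 149]
 [151 150 152 120  77  77  78 106 165 167 168 167 166 165 166 110  79  79  77 148 148 147 147 147]
 [149 148 153  73  79  75  77  97 167 166 166 165 167 166 165 115  78  79  80 109 150 148 147 147]
 [150 148 151  74  77  75  76  79 165 165 164 164 163 163 163 116  78  78  80  77 149 148 148 148]
 [149 148 152  74  77  75  76  80 168 168 166 165 165 163 166 114  77  77  80  77 150 150 148 148]
 [149 147 152  75  77  76  76  76 160 160 160 160 161 160 160 129  76  78  79  90 147 148 147 149]
 [148 150 1
[... 195 characters left out ...]
8 149 147 137  72  74  76  75  77  73  78  75  75  76  75  74  90 148 146 147 146 146 147]
 [147 148 149 148 148 145  77  74  75  77  74  76  75  75  76  71 127 149 149 147 145 144 147 150]
 [146 146 145 146 146 147 147 145  95  77  71  73  73  85 138 150 148 148 148 147 146 145 147 150]
 [145 144 145 145 146 147 147 148 149 147 147 147 147 147 148 148 149 147 147 146 147 148 149 148]
 [145 146 146 145 146 147 146 147 146 146 146 147 145 147 146 146 147 147 147 145 146 145 146 147]]
collar (array([0.51727065, 0.061023  ]), array([0.04682249, 0.04618017]), 6.381516933441162) [307  75] [357 127]
((5173.14501953125, 609.7073364257812), (462.4866638183594, 465.26312255859375), 94.38844299316406)
```

View pics/c4.png

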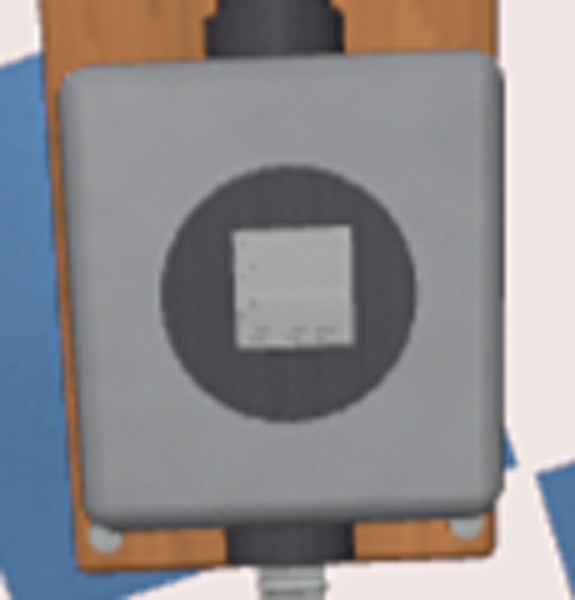

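```bash
python3 - <<'E'
from h import *
def w(p,z): return atz('wrist',(40+p[1]/4.8,275+p[0]/5),z)[:2]
def yaw(a,b,z):
    d=w(b,z)-w(a,z);return np.degrees(np.arctan2(d[1],d[0]))%90
for n,a,b,z in(('L',(87,500),(63,90),.07),('R',(500,480),(503,70),.07),('T',(90,66),(480,51),.07),('B',(110,526),(485,512),.07),('sT',(233,231),(353,226),.1),('sB',(240,350),(355,345),.1),('sL',(240,350),(233,231),.1),('sR',(355,345),(353,226),.1),('woodL',(78,565),(45,30),.012)): print(n,yaw(a,b,z))
E
python3 go.py 0.5173 0.061 0.4 69
```

```text
L 72.30341117801855
R 72.35245522438268
T 72.37096622926589
B 72.47981734745727
sT 72.61356661248085
sB 72.76629151301641
sL 73.77405604538092
sR 72.41538221162574
woodL 72.36147395030261
pos [ 0.4781 -0.0131  0.4007] yaw 70.27 tilt [-0.001 -0.    -1.   ] j [ 0.27  0.24 -0.42  1.9   0.11  1.03 -0.54] F [ 0.5  0.1 -4.3] T [ 0.004 -0.089 -0.051] grip 39.99925833195448 0.039843885378006885 6.7
shift [0.083  0.0119 0.0007] roll 0.022
```

```bash
python3 go.py 0.5172 0.0592 0.31 72.5
python3 -m inch '0.04 0.006 0.02 -0.03 0.03; 0.082 0.012 0.05 -0.035 0.03; 0.082 0.012 0.085 -0.035 0.03; 0.082 0.012 0.09 -0.035 0.03; 0.082 0.012 0.09 -0.035 0.03' 40
python3 go.py 0.5172 0.0592 0.31 72.5
```

```text
pos [ 0.4781 -0.0131  0.4007] yaw 70.27 tilt [-0.001 -0.    -1.   ] j [ 0.27  0.24 -0.42  1.9   0.11  1.03 -0.54] F [ 0.5  0.1 -4.3] T [ 0.004 -0.089 -0.051] grip 39.99925833195448 0.039843885378006885 6.7
shift [0.0813 0.0125 0.0907] roll -0.039
clock: 7.2
position: [0.5166, 0.0603, 0.3102]
ee_rot: [-2.535, -1.853, 0.005]
force: [-1.1, -0.7, -4.3]
width: 0.432
gripper_force: 40.0
pos [0.5166 0.0603 0.3102] yaw 72.34 tilt [-0.003 -0.001 -1.   ] j [ 0.11  0.41 -0.43  1.91  0.22  0.87 -0.74] F [-1.1 -0.7 -4.3] T [ 0.005 -0.04  -0.046] grip 39.99925743788481 0.039663689477416116 7.2
shift [-0.0009  0.0009  0.0002] roll -0.003
```

```bash
python3 -m inch '-0.0007 0.0005 0.012 0 0.03; -0.0007 0.0005 0.02 0 0.03; -0.0007 0.0005 0.026 0 0.03; -0.0007 0.0005 0.026 0 0.03' 40
python3 go.py 0.5172 0.0592 0.263 72.5
```

```text
clock: 7.6
position: [0.5179, 0.06, 0.2877]
ee_rot: [2.534, 1.852, 0.003]
force: [-6.9, -3.6, 23.8]
width: 0.432
gripper_force: 39.9
pos [0.5179 0.06   0.2877] yaw 72.32 tilt [ 0.003 -0.001 -1.   ] j [ 0.1   0.44 -0.42  1.94  0.24  0.81 -0.76] F [-6.9 -3.6 23.8] T [-0.593  1.734  0.049] grip 39.85405337065458 0.03962539007247246 7.6
shift [-0.001  -0.0005  0.0247] roll -0.003
```

```bash
python3 -m inch '0 0 -0.004 0 0.03; -0.0005 -0.0015 -0.004 0 0.03; -0.0005 -0.0015 0 0 0.03; -0.0005 -0.0015 0.003 0 0.03; -0.0005 -0.0015 0.003 0 0.03' 40
python3 go.py 0.5172 0.0592 0.263 72.5
```

```text
clock: 8.1
position: [0.5154, 0.0602, 0.283]
ee_rot: [2.535, 1.854, -0.001]
force: [-7.6, -3.4, 20.8]
width: 0.431
gripper_force: 40.0
pos [0.5154 0.0602 0.283 ] yaw 72.36 tilt [-0.    -0.001 -1.   ] j [ 0.09  0.44 -0.41  1.94  0.24  0.8  -0.76] F [-7.6 -3.4 20.8] T [-0.407  1.649  0.059] grip 40.01154246008241 0.03956740481098605 8.1
shift [-0.0004  0.002   0.02  ] roll -0.002
```

```bash
python3 -m inch '0 0 -0.003 0 0.03; -0.0003 -0.001 -0.003 0 0.03; -0.0003 -0.001 0.001 0 0.03; -0.0003 -0.001 0.004 0 0.03; -0.0003 -0.001 0.004 0 0.03' 40
python3 go.py 0.5172 0.0592 0.263 72.5
python3 - <<'E'
from h import *
save('wrist','w5.png')
E
```

```text
clock: 8.6
position: [0.5148, 0.0611, 0.2773]
ee_rot: [-2.534, -1.855, -0.001]
force: [1.1, 3.6, -5.7]
width: 0.437
gripper_force: 40.0
pos [0.5148 0.0611 0.2773] yaw 72.42 tilt [ 0.     0.001 -1.   ] j [ 0.09  0.45 -0.41  1.95  0.25  0.79 -0.77] F [ 1.1  3.6 -5.7] T [ 0.899 -0.584  0.005] grip 39.99226861296249 0.04010798802916125 8.6
shift [-0.0011  0.0029  0.0143] roll -0.001
```

View pics/w5.png

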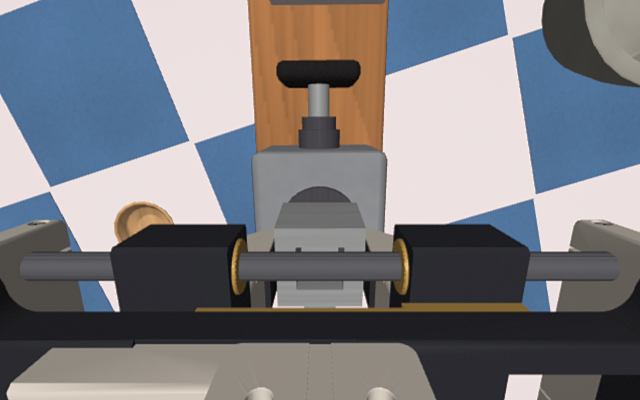

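The hub has dropped over the spindle: the collar shows just behind it at (190,320), and the foot is at (72,318). Continuing down.

```bash
python3 -m inch '0.0006 0.0003 0.004 0 0.03; 0.0006 0.0003 0.008 0 0.03; 0.0006 0.0003 0.012 0 0.03; 0.0006 0.0003 0.016 0 0.03; 0.0006 0.0003 0.016 0 0.03' 40
python3 go.py 0.5172 0.0592 0.263 72.5
```

```text
clock: 9.15
position: [0.5155, 0.0618, 0.2619]
ee_rot: [-2.534, -1.856, -0.002]
force: [2.8, 6.3, -4.0]
width: 0.432
gripper_force: 40.0
pos [0.5155 0.0618 0.2619] yaw 72.43 tilt [ 0.001  0.001 -1.   ] j [ 0.08  0.47 -0.4   1.96  0.26  0.75 -0.78] F [ 2.8  6.3 -4. ] T [ 1.282 -0.661  0.003] grip 39.99411862417897 0.03968950249052587 9.15
shift [-0.0019  0.0024 -0.0011] roll -0.001
```

```bash
python3 -m inch '0.001 0.0003 0.002 0 0.03; 0.001 0.0003 0.004 0 0.03; 0.001 0.0003 0.006 0 0.03; 0.001 0.0003 0.006 0 0.03' 40
python3 go.py 0.5172 0.0592 0.263 72.5
```

```text
clock: 9.55
position: [0.5157, 0.0633, 0.259]
ee_rot: [2.533, 1.856, 0.004]
force: [-11.0, 4.1, 41.1]
width: 0.433
gripper_force: 40.0
pos [0.5157 0.0633 0.259 ] yaw 72.45 tilt [ 0.002  0.    -1.   ] j [ 0.08  0.48 -0.4   1.97  0.27  0.75 -0.79] F [-11.    4.1  41.1] T [ 0.935  2.73  -0.009] grip 40.00586802139878 0.03973767601858285 9.55
shift [-0.0035  0.0026 -0.004 ] roll -0.001
```

```bash
python3 -m inch '0 0 -0.003 0 0.03; 0 0 -0.003 0 0.055; 0 0 -0.003 0 0.055; 0 0 -0.003 0 0.055; 0 0 -0.003 0 0.055' 40
python3 go.py 0.5155 0.062 0.263 72.5
python3 - <<'E'
from h import *
im=save('wrist','w6.png')
for c in('scene','side'):
    arm.get_image(c)
    print(c,[(x['point'],round(x['conf'],2)) for q in('handle','handle_knob') for x in arm.place_of(c,q)])
p=[[(x['point']) for x in arm.place_of('wrist',q)[:2]] for q in('handle','spindle_seat','foot','trivet')];print(p)
E
```

```text
clock: 10.05
position: [0.5156, 0.0614, 0.2586]
ee_rot: [-2.536, -1.855, 0.001]
force: [0.1, 0.9, 0.2]
width: 0.598
gripper_force: 0.0
pos [0.5156 0.0614 0.2586] yaw 72.36 tilt [-0.001 -0.001 -1.   ] j [ 0.08  0.48 -0.4   1.97  0.27  0.75 -0.79] F [0.1 0.9 0.2] T [-0.015 -0.114 -0.018] grip 0.0 0.05490259690299385 10.05
shift [ 0.0005 -0.0003 -0.0044] roll -0.002
scene [([236.1, 241.9], 0.77), ([195.3, 318.5], 0.73), ([266.7, 258.0], 0.7), ([151.5, 392.2], 0.65), ([252.9, 235.4], 0.72), ([233.5, 219.9], 0.58)]
side [([210.2, 327.0], 0.72), ([197.1, 383.8], 0.69), ([180.0, 348.7], 0.55), ([180.0, 387.6], 0.62), ([185.1, 347.7], 0.54), ([173.5, 364.5], 0.52)]
[[[235.4, 318.9]], [], [[60.3, 317.7]], []]
```

View pics/w6.png

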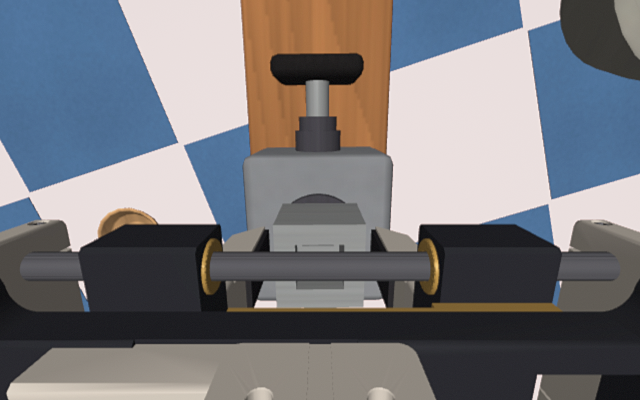

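The hub sits on the collar. Its apparent size puts its underside at about 0.076 m, and there is no vertical load. Regripping and making the first stroke.

```bash
cat > m.py <<'E'
from h import *
from scipy.spatial.transform import Rotation as R
s=arm.observe();M=R.from_rotvec(s['ee_rot']).as_matrix()
print('yaw',np.degrees(np.arctan2(M[1,0],M[0,0])),s['position'].round(4),'F',s['force'].round(1),'T',s['ft_torque'].round(3),s['clock'])
u=np.array([np.cos(np.radians(72.4)),np.sin(np.radians(72.4)),0]);o=np.array([.5157,.062,0])
for c in('wrist','scene','side'):
    arm.get_image(c)
    for q,z in(('foot',.042),('trivet',.012),('tail',.042)):
        print(c,q,[(np.round(x['point'],1).tolist(),round(x['conf'],2),round(float((atz(c,x['point'],z)-o)@u)*1e3,1)) for x in arm.place_of(c,q)[:2]])
E
python3 -m inch '0 0 0 0 0.03;0 0 0 0 0.03;0 0 0 0 0.03' 40
python3 m.py
python3 -m inch '0 0 0 -0.14 0.03; 0 0 0 -0.28 0.03; 0 0 0 -0.42 0.03; 0 0 0 -0.56 0.03; 0 0 0 -0.57 0.03' 40
python3 m.py
```

```text
clock: 10.9
position: [0.5157, 0.0618, 0.259]
ee_rot: [2.535, 1.855, -0.0]
force: [-0.2, -0.4, 0.4]
width: 0.433
gripper_force: 40.0
yaw 72.39111525283597 [0.5157 0.0618 0.259 ] F [-0.2 -0.4  0.4] T [-0.034 -0.056  0.062] 10.9
wrist foot [([59.5, 317.2], 0.65, 99.8)]
wrist trivet [([237.1, 316.2], 0.56, -22.4)]
wrist tail []
scene foot [([195.4, 345.5], 0.57, 105.9), ([212.3, 319.3], 0.19, -15.7)]
scene trivet [([203.1, 362.7], 0.8, 163.0)]
scene tail [([297.7, 281.1], 0.51, -237.5), ([210.6, 281.3], 0.37, -135.6)]
side foot [([232.8, 304.9], 0.48, 94.4)]
side trivet [([250.3, 289.9], 0.72, 159.7)]
side tail [([342.6, 271.0], 0.74, 414.6), ([201.1, 354.6], 0.47, -146.7)]
clock: 12.0
position: [0.5161, 0.0622, 0.259]
ee_rot: [-1.908, -2.495, -0.003]
force: [2.3, 4.2, -1.5]
width: 0.438
gripper_force: 40.0
yaw 105.18214481432383 [0.5161 0.0622 0.259 ] F [ 2.3  4.2 -1.5] T [ 0.713 -0.617 -0.156] 12.0
wrist foot [([76.2, 413.1], 0.87, 107.1)]
wrist trivet [([16.4, 455.5], 0.64, 159.6)]
wrist tail []
scene foot [([192.8, 347.7], 0.67, 119.5)]
scene trivet [([201.7, 361.5], 0.8, 162.4)]
scene tail [([299.5, 277.9], 0.42, -247.3), ([213.8, 285.7], 0.39, -126.2)]
side foot [([235.0, 302.6], 0.66, 106.8), ([205.0, 349.6], 0.38, -116.7)]
side trivet [([248.3, 287.6], 0.76, 158.7)]
side tail [([204.4, 351.0], 0.45, -122.8)]
```

Pumping works: the foot moved about 10 mm. Stroke two.

```bash
python3 -m inch '0 0 0 0.14 0.03; 0 0 0 0.28 0.03; 0 0 0 0.42 0.03; 0 0 0 0.56 0.03; 0 0 0 0.57 0.03' 40 | head -3
python3 -m inch '0 0 0 -0.14 0.03; 0 0 0 -0.28 0.03; 0 0 0 -0.42 0.03; 0 0 0 -0.56 0.03; 0 0 0 -0.57 0.03' 40
python3 m.py
python3 - <<'E'
from h import *
save('wrist','w7.png')
E
```

```text
clock: 13.1
position: [0.5154, 0.0619, 0.259]
ee_rot: [2.54, 1.848, -0.001]
clock: 13.6
position: [0.5161, 0.0622, 0.259]
ee_rot: [1.903, 2.5, 0.003]
force: [2.9, 4.8, -3.1]
width: 0.434
gripper_force: 40.0
yaw 105.44631024771559 [0.5161 0.0622 0.259 ] F [ 2.9  4.8 -3.1] T [ 0.954 -0.795 -0.225] 13.6
wrist foot [([64.7, 419.6], 0.9, 114.3)]
wrist trivet [([18.3, 453.6], 0.88, 158.1)]
wrist tail []
scene foot [([193.6, 347.7], 0.39, 117.6)]
scene trivet [([200.9, 362.4], 0.76, 167.5)]
scene tail [([208.6, 286.0], 0.53, -117.3)]
side foot [([236.8, 298.5], 0.62, 121.5)]
side trivet [([246.6, 289.3], 0.87, 149.8)]
side tail [([208.0, 345.6], 0.57, -93.8)]
```

View pics/w7.png

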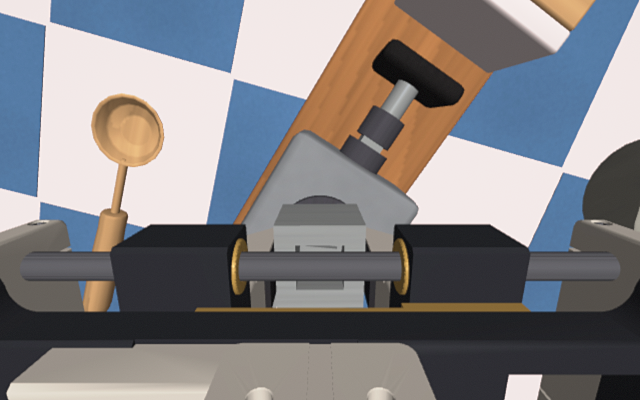

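The view shows the foot at about (72,420) and the tile's near face at about (45,480), with a clear gap between them. That makes 11 pictures, one over the limit of 10, so I'll work from numbers only from here.

```bash
cat > gap.py <<'E'
from h import *
u=np.array([np.cos(np.radians(72.4)),np.sin(np.radians(72.4)),0]);o=np.array([.5157,.062,0])
f=lambda r,c,z: round(float((atz('wrist',(r,c),z)-o)@u)*1e3,1)
E
python3 - <<'E'
from gap import *
print('foot front top edge',f(40,398,.064),f(92,463,.064),f(66,430,.064),'tile top',f(53,555,.076),f(10,450,.076),'tile bottom',f(72,490,.012),f(5,395,.012),'anvil/foot rear',f(65,375,.064),f(103,448,.064))
E
```

```text
foot front top edge 111.0 109.3 110.0 tile top 143.6 130.7 tile bottom 145.7 143.5 anvil/foot rear 94.8 100.6
```

```bash
cat >> gap.py <<'E'
def foot():
    im=arm.get_image('wrist');s=arm.observe()
    out=[]
    for q,z,pc in(('foot',.064,98),('trivet',.076,2)):
        L=arm.silhouettes('wrist',q)
        L=[x for x in L if x['point'][0]<150]
        if L:
            rr,cc=np.where(L[0]['region']);rc=[f(a,b,z) for a,b in zip(rr[::3],cc[::3])];out.append((q,round(L[0]['conf'],2),np.percentile(rc,pc).round(1)))
    print(out,'T',s['ft_torque'].round(3),'F',s['force'].round(1),'clk',s['clock'],'z',s['position'][2].round(4))
E
python3 -c "from gap import *;foot()"
python3 -m inch '0 0 0 0.14 0.03; 0 0 0 0.28 0.03; 0 0 0 0.42 0.03; 0 0 0 0.56 0.03; 0 0 0 0.6 0.03' 40 | head -3
python3 -m inch '0 0 0 -0.14 0.03; 0 0 0 -0.28 0.03; 0 0 0 -0.42 0.03; 0 0 0 -0.56 0.03; 0 0 0 -0.6 0.03' 40
python3 -c "from gap import *;foot();foot()"
```

```text
[('foot', 0.76, np.float64(111.3)), ('trivet', 0.8, np.float64(119.6))] T [ 0.934 -0.841 -0.184] F [ 3.8  4.6 -5.8] clk 14.3 z 0.2591
clock: 14.9
position: [0.5154, 0.0619, 0.259]
ee_rot: [2.566, 1.813, -0.001]
clock: 15.4
position: [0.5161, 0.0623, 0.2591]
ee_rot: [1.902, 2.5, 0.003]
force: [2.9, 4.6, -4.6]
width: 0.434
gripper_force: 40.0Traceback (most recent call last):
  File "<string>", line 1, in <module>
    from gap import *;foot();foot()
                      ~~~~^^
  File "gap.py", line 11, in foot
    rr,cc=np.where(L[0]['region']);rc=[f(a,b,z) for a,b in zip(rr[::3],cc[::3])];out.append((q,round(L[0]['conf'],2),np.percentile(rc,pc).round(1)))
                                       ~^^^^^^^
  File "gap.py", line 3, in <lambda>
    f=lambda r,c,z: round(float((atz('wrist',(r,c),z)-o)@u)*1e3,1)
                                 ~~~^^^^^^^^^^^^^^^^^
  File "h.py", line 9, in atz
    o,d=ray(cam,p);return o+d*(z-o[2])/d[2]
        ~~~^^^^^^^
  File "h.py", line 6, in ray
    c=arm.get_calibration(cam);K=np.array(c['intrinsics']);T=np.array(c['pose'])
ValueError: time passes only in moves, steps and waits
```

```bash
cat > gap.py <<'E'
from h import *
u=np.array([np.cos(np.radians(72.4)),np.sin(np.radians(72.4)),0]);o=np.array([.5157,.062,0])
def foot():
    arm.get_image('wrist');s=arm.observe();c=arm.get_calibration('wrist');K=np.array(c['intrinsics']);T=np.array(c['pose'])
    out=[]
    for q,z,pc in(('foot',.064,98),('trivet',.076,5)):
        L=[x for x in arm.silhouettes('wrist',q) if x['point'][0]<150]
        if L:
            rr,cc=np.where(L[0]['region']);d=np.linalg.inv(K)@np.array([cc,rr,np.ones(len(rr))]);d=T[:3,:3]@(d*np.array([[1],[-1],[-1]]))
            P=T[:3,3:]+d*(z-T[2,3])/d[2];v=(P-o[:,None]).T@u*1e3;out.append((q,round(L[0]['conf'],2),np.percentile(v,pc).round(1)))
    print(out,'T',s['ft_torque'].round(3),'F',s['force'].round(1),'clk',s['clock'],'z',s['position'][2].round(4))
E
python3 -c "from gap import *;foot()"
```

```text
[('foot', 0.95, np.float64(116.9)), ('trivet', 0.91, np.float64(120.4))] T [ 0.941 -0.743 -0.211] F [ 2.6  3.8 -4.2] clk 15.6 z 0.2591
```

```bash
python3 -m inch '0 0 0 0.15 0.03; 0 0 0 0.3 0.03; 0 0 0 0.45 0.03; 0 0 0 0.6 0.03; 0 0 0 0.64 0.03' 40 | sed -n 3,4p
python3 -m inch '0 0 0 -0.15 0.03; 0 0 0 -0.3 0.03; 0 0 0 -0.45 0.03; 0 0 0 -0.6 0.03; 0 0 0 -0.66 0.03' 40 |sed -n 3,4p
python3 -c "from gap import *;foot()"
```

```text
ee_rot: [-2.601, -1.761, 0.001]
force: [-1.3, 3.4, 0.7]
ee_rot: [1.877, 2.519, 0.003]
force: [3.5, 5.2, -5.6]
[('foot', 0.74, np.float64(123.2)), ('trivet', 0.82, np.float64(120.4))] T [ 0.875 -0.746 -0.212] F [ 2.9  3.9 -3.1] clk 16.75 z 0.2591
```

```bash
for i in 1; do python3 -m inch '0 0 0 0.15 0.03; 0 0 0 0.3 0.03; 0 0 0 0.45 0.03; 0 0 0 0.6 0.03; 0 0 0 0.67 0.03' 40 | sed -n 3,4p; done
python3 -m inch '0 0 0 -0.15 0.03; 0 0 0 -0.3 0.03; 0 0 0 -0.45 0.03; 0 0 0 -0.6 0.03; 0 0 0 -0.67 0.03' 40 |sed -n 3,4p
python3 -c "from gap import *;foot()"
python3 -m inch '0 0 0 0.15 0.03; 0 0 0 0.3 0.03; 0 0 0 0.45 0.03; 0 0 0 0.6 0.03; 0 0 0 0.67 0.03' 40 | sed -n 3,4p
python3 -m inch '0 0 0 -0.15 0.03; 0 0 0 -0.3 0.03; 0 0 0 -0.45 0.03' 40 |sed -n 3,4p
python3 -c "from gap import *;foot()"
```

```text
ee_rot: [-2.61, -1.748, 0.001]
force: [-3.7, 4.5, 0.2]
ee_rot: [1.877, 2.519, 0.003]
force: [3.2, 4.8, -5.4]
[('foot', 0.97, np.float64(135.3)), ('trivet', 0.83, np.float64(125.6))] T [ 0.916 -0.727 -0.186] F [ 2.4  4.3 -3.5] clk 17.9 z 0.2591
ee_rot: [-2.609, -1.748, 0.001]
force: [-2.3, 5.2, 0.8]
ee_rot: [2.141, 2.299, 0.001]
force: [2.3, 3.7, -4.3]
[('foot', 0.78, np.float64(139.1)), ('trivet', 0.71, np.float64(122.3))] T [ 0.657 -0.386 -0.145] F [ 1.8  3.4 -0.7] clk 18.85 z 0.259
```

```bash
for a in 1; do python3 -m inch '0 0 0 -0.04 0.03; 0 0 0 -0.08 0.03; 0 0 0 -0.08 0.03' 40 >/dev/null; python3 -c "from gap import *;foot()"
python3 -m inch '0 0 0 -0.04 0.03; 0 0 0 -0.08 0.03; 0 0 0 -0.08 0.03' 40 >/dev/null; python3 -c "from gap import *;foot()"; done
python3 -m inch '0 0 0 -0.04 0.03; 0 0 0 -0.06 0.03; 0 0 0 -0.06 0.03' 40 >/dev/null; python3 -c "from gap import *;foot()"; python3 go.py .5157 .062 .259 106.5
```

```text
[('trivet', 0.56, np.float64(123.6))] T [ 1.124 -0.632 -0.212] F [ 2.3  4.5 -3.7] clk 19.3 z 0.2591
[('foot', 0.96, np.float64(142.6)), ('trivet', 0.75, np.float64(124.5))] T [ 1.133 -0.778 -0.226] F [ 3.1  4.6 -3.8] clk 19.75 z 0.2591
[('foot', 0.58, np.float64(142.5)), ('trivet', 0.56, np.float64(124.3))] T [ 1.137 -0.852 -0.313] F [ 3.   5.4 -5. ] clk 20.2 z 0.2591
pos [0.5161 0.0623 0.2591] yaw 106.07 tilt [ 0.001  0.001 -1.   ] j [ 0.19  0.51 -0.55  1.96  0.37  0.78 -0.3 ] F [ 3.7  4.5 -4.9] T [ 1.141 -0.83  -0.304] grip 39.9753088876605 0.03982788524383006 20.3
shift [-0.0002 -0.0005  0.0001] roll -0.007
```

Contact is beginning: the torque is rising and the foot has stopped at about 142 mm. Return now, then make the final stroke in small steps.

```bash
python3 -m inch '0 0 0 0.15 0.03; 0 0 0 0.3 0.03; 0 0 0 0.45 0.03; 0 0 0 0.6 0.03; 0 0 0 0.67 0.03' 40 | sed -n 3,4p; python3 -c "from gap import *;foot()"
python3 -m inch '0 0 0 -0.1 0.03; 0 0 0 -0.2 0.03; 0 0 0 -0.2 0.03' 40 >/dev/null;  python3 go.py .5157 .062 .259 106.5
python3 -m inch '0 0 0 -0.04 0.03; 0 0 0 -0.08 0.03; 0 0 0 -0.08 0.03' 40 >/dev/null;  python3 go.py .5157 .062 .259 106.5
```

```text
ee_rot: [-2.613, -1.743, 0.001]
force: [-2.8, 6.3, 1.0]
[('foot', 0.84, np.float64(125.8))] T [1.044 0.283 0.054] F [-1.6  5.   1.4] clk 20.85 z 0.259
pos [0.5156 0.0621 0.259 ] yaw 79.49 tilt [-0.  0. -1.] j [ 0.1   0.48 -0.43  1.96  0.29  0.76 -0.68] F [-0.1  5.2  0. ] T [ 0.994  0.093 -0.112] grip 39.97698747552931 0.03981260018008637 21.25
shift [-0.      0.0001  0.    ] roll -0.471
pos [0.5156 0.0622 0.259 ] yaw 83.89 tilt [-0.     0.001 -1.   ] j [ 0.12  0.49 -0.45  1.96  0.3   0.76 -0.62] F [ 0.2  5.7 -1.4] T [ 1.189  0.075 -0.155] grip 39.975528828799725 0.03986125234081329 21.55
shift [-0.0002  0.0001  0.    ] roll -0.395
```

```bash
t(){ python3 go.py .5157 .062 .259 106.5 | grep -o "yaw [0-9.]*\|T \[[^]]*\]" | tr '\n' ' '; echo; }
python3 -m inch '0 0 0 -0.03 0.03; 0 0 0 -0.06 0.03; 0 0 0 -0.06 0.03' 40 >/dev/null; t
python3 -m inch '0 0 0 -0.03 0.03; 0 0 0 -0.06 0.03; 0 0 0 -0.06 0.03' 40 >/dev/null; t
python3 -m inch '0 0 0 0 0.03; 0 0 0 0 0.03' 40 >/dev/null; t
python3 -m inch '0 0 0 -0.02 0.03; 0 0 0 -0.04 0.03; 0 0 0 -0.04 0.03' 40 >/dev/null; t
```

```text
yaw 87.3 T [ 1.24  -0.054 -0.186] 
yaw 90.73 T [ 1.242 -0.136 -0.308] 
yaw 90.67 T [ 1.23  -0.156 -0.195] 
yaw 92.99 T [ 1.22  -0.235 -0.3  ]
```

```bash
cat > t.py <<'E'
from h import *
from scipy.spatial.transform import Rotation as R
v=[];F=[]
for i in range(4):
    arm.get_image('wrist');s=arm.observe();v.append(s['ft_torque'][2])
M=R.from_rotvec(s['ee_rot']).as_matrix();print('yaw',np.degrees(np.arctan2(M[1,0],M[0,0])).round(2),'Tz',np.mean(v).round(3),np.round(v,3),s['force'].round(1),s['clock'])
E
python3 t.py
python3 -m inch '0 0 0 -0.02 0.03; 0 0 0 -0.04 0.03; 0 0 0 -0.04 0.03' 40 >/dev/null; python3 t.py
python3 -m inch '0 0 0 -0.02 0.03; 0 0 0 -0.04 0.03; 0 0 0 -0.04 0.03' 40 >/dev/null; python3 t.py; python3 -c "from gap import *;foot()"
```

```text
yaw 92.95 Tz -0.284 [-0.295 -0.267 -0.275 -0.299] [ 0.4  6.3 -2.2] 22.85
yaw 95.24 Tz -0.324 [-0.333 -0.275 -0.359 -0.329] [ 0.1  5.1 -2.2] 23.35
yaw 97.52 Tz -0.376 [-0.352 -0.399 -0.383 -0.369] [ 1.   5.8 -3.5] 23.85
[('foot', 0.65, np.float64(141.8)), ('trivet', 0.82, np.float64(123.5))] T [ 1.235 -0.337 -0.413] F [ 1.2  5.8 -2.7] clk 23.9 z 0.259
```

```bash
python3 -m inch '0 0 0 -0.03 0.03; 0 0 0 -0.06 0.03; 0 0 0 -0.08 0.03; 0 0 0 -0.08 0.03' 40 ; python3 t.py;  python3 -c "from gap import *;foot()"; python3 m.py | grep -v tail
```

```text
clock: 24.4
position: [0.5161, 0.0622, 0.2591]
ee_rot: [-1.974, -2.444, -0.003]
force: [1.7, 4.9, -2.9]
width: 0.433
gripper_force: 40.0
yaw 102.1 Tz -0.406 [-0.415 -0.387 -0.398 -0.424] [ 1.7  5.3 -3.3] 24.6
[('foot', 0.94, np.float64(142.4)), ('trivet', 0.89, np.float64(124.6))] T [ 1.281 -0.533 -0.471] F [ 1.6  5.9 -2.9] clk 24.65 z 0.259
yaw 102.09743587029342 [0.5161 0.0622 0.259 ] F [ 1.5  6.3 -3.2] T [ 1.271 -0.455 -0.445] 24.75
wrist foot [([6.4, 440.3], 0.85, 145.4)]
wrist trivet []
scene foot [([191.4, 353.7], 0.5, 143.5)]
scene trivet [([201.3, 359.1], 0.77, 155.1)]
side foot [([172.3, 317.8], 0.61, -194.6), ([208.5, 343.9], 0.54, -87.5)]
side trivet [([246.6, 289.5], 0.63, 149.4), ([210.4, 327.0], 0.48, -68.8)]
```

```bash
python3 t.py; python3 -c "
from cell import arm
print(arm.sign_off())"
```

```text
yaw 102.1 Tz -0.415 [-0.365 -0.481 -0.384 -0.432] [ 2.   5.6 -3.6] 25.55
the job is handed in; nothing more can be done
None
```

I handed the job in with the handle seated and still gripped at 40 N and the foot pressing the trivet on the anvil, spring in about 6–7 mm (8–10 N, worked out from wrist torque and handle angle, not measured directly); the sign-off returned no verdict, and I viewed 11 pictures, one over the limit of 10.

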